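Mark a wood block in the sprung punch jig

ROBOT

A 7-joint arm with a two-finger parallel gripper is mounted at the origin on the work surface; the furniture and walls round the work are solid. World frame = base frame: x ahead of the robot, y to its left, z up, the work surface at z = 0. Lengths are in mm, angles in rad, forces in N, time in s.
With the tool pointing down it reaches from about 400 to 875 mm from the base axis. Payload 4.4 kg.
Tool frame: the origin (TCP) lies midway between the tips of the shut fingers; the grasp point (between the pads) lies 19 mm behind it; z points along the fingers, y is the line along which they close (so a half turn about z gives the same grasp; the last joint's range is limited). The gripper opens to 85 mm and grips with 20 to 120 N. Pads are 22 mm wide; open, the fingers measure 114 mm over their backs; the gripper's body (76 mm by 85 mm) begins 54 mm behind the grasp point. The pads swing forward as they close: fully open they stand 13 mm farther back than shut.
Start: joints at [1.074, 0.628, 0.038, 1.517, -0.027, 0.996, -0.02], TCP at [271.467, -590.613, 231.313] pointing down, gripper open.
Joint ranges: [-3.06, 3.06], [-0.37, 2.12], [-1.25, 1.32], [0.18, 2.47], [-1.1, 4.24], [0.23, 1.98], [-2.94, 2.94]. Speed limits (rad/s): [2.57, 2.57, 3.14, 3.14, 3.14, 3.14, 3.14].

INTERFACE

Orientations are given as [roll, pitch, yaw] about the fixed x, y, z axes, in that order (R = Rz(yaw) Ry(pitch) Rx(roll)).
In Python, from cell import ctrl gives the robot as it stands.
- The arm moves only by the shell command python3 -m crank 'ROWS' [OPENING]. ROWS is JSON, a list that holds one entry, the list of rows, each a list of 4 numbers: the shift along the tool's x, y, z normalised to -1 to 1, where 1 is 2.5 cm, then the turn about the tool's z normalised to -1 to 1, where 1 is 0.08 rad. In form: [[[dx, dy, dz, turn], ...]]. A call has 1 to 12 rows; each row shifts and turns the commanded pose from where the row before left it, along the tool's axes as they then stand; what a row does not reach is not made up. A row lasts 1/12 s, in which the tool goes at most 41.7 mm and 7.16 degrees, less where a joint would pass 70% of its speed; a pose out of reach is approached as far as the arm can. A call with a number of a shift or a turn outside -1 to 1 is refused whole. A call with a gripper value outside its range is refused whole. OPENING is the closure, from -1 (fully open) to 1 (shut), set as the call begins (- or left out, the last holds). The fingers move at their own pace and stop on an object; the grip force is fixed at half the most. Time passes only in rows, so rows that do not move let the fingers close. It gives the time, the measured TCP pose, the force, the opening and the grip force at its end, in the units of the state.
- ctrl.read_state(): the state, without advancing time (a new reading comes with each control period).
- ctrl.get_image(name): name is "scene" or "side" or "wrist"; returns a dict with "img" (400x640x3 uint8, red, green, blue), "intrinsics" (3x3 intrinsics, pixels), "dist" ([k1, k2, p1, p2, k3] as OpenCV has them; the pictures are not rectified), "extrinsics" (4x4, takes a point from camera to world coordinates). Camera axes: x right, y up, looking along -z (the intrinsics and any distortion apply to the point x, -y, -z); pixel columns grow to the right and rows downward; lengths in mm; the calibration is good to about 2 mm. A picture is of the moment at which its call begins. There is no depth.
- ctrl.finish_job(): hands the job in; it is judged then, once.
Trained networks look in the newest picture that a camera, given by its name, has taken for a name from the list of things; names that differ only in an ending like _2 or _b are one class to them, and where a whole thing is asked for, a point or a joint stands for the part that bears it (a point fixed in the world has none). Each returns a list of dicts, best first, with "confidence" (0 to 1); they miss things now and then, are a little off and sometimes report something else, mostly with a low value. They report only what shows in the picture. A call takes as long as a camera call. They do not tell look-alikes from the thing itself.
- ctrl.find_in(camera, target): "position" ([row, column] in pixels, amid what is visible of it).
- ctrl.trace(camera, target): "mask" (400x640 bool, what is visible of it) and "position" ([row, column] in pixels, amid what is visible of it).
- ctrl.place_of(camera, target): "position" ([row, column] in pixels: a listed point, or the origin of a listed thing).
The state is a dict: "clock": time; "qpos": joint angles; "qd": joint speeds; "tau": joint torques, N m; "eef_pos": TCP position; "tool_rot": TCP orientation; "force": force on the tool from outside, world axes, zero at the start; "torque": the same for the moment, N m; "width": finger opening in mm; "gripper_force": force on a finger pad.
Only numpy, scipy, OpenCV 4.12 (cv2) and the standard library are available. Lean on these libraries where they do the work, as an engineer would, in place of code of your own. Each camera call takes 0.05 s, during which the arm holds its last target. There are 200 camera calls.

TASK

Lay the dark red-brown wood block flat in the marking jig, snug in the corner of its two aluminium fences (long side along the long fence), and let go of it. Fold the jig's cover all the way down over it, then press the red palm knob on the cover down through its whole stroke, hold it there for a moment and let it spring back up. Leave the block in its corner under the closed cover, and do not shift the other things on the bench.

Things in the scene. Friction and masses are not known exactly. Their poses are not given: they have to be found in the camera images.
- red_block: dark red-brown wood block, 40 x 80 x 40 mm (x, y, z); origin at the centre of its underside; lies loose on the bench. It is the work piece. Grip it across its 40 mm width (x)
- jig: marking jig, fixed to the bench: plywood base 205 x 150 x 16 mm (x, y, z), from x = -89 to +116 mm. Origin on the bench under the nest centre; x points to the hinged side, away from the robot at yaw 0. Two aluminium fences 12 mm thick, 10 mm high (tops 26 mm above the bench): the long one (93 mm, along y) has its inner face at x = +20.5 mm, the short one (40 mm, along x) at y = +40.5 mm
- nest (a point): centre of the nest, on the base's top face (16 mm above the bench), jig's axes: where the centre of the red block's underside is when its long side lies against the long fence (+x) and its end against the short fence (+y), 0.5 mm off each. The -x and -y sides are open
- cover_hinge (a point): middle of the cover's hinge axis, in the jig frame at (95, 0, 74) mm; the axis runs along the jig's y. Two hinge posts stand at x = 101, y = +-52 mm, 82 mm high; two rest posts for the shut cover at x = -60, y = +-60 mm, 68 mm high
- cover (a joint): angle of the cover, rad: 0 = shut (level), about 1.57 = upright, 1.95 = leaning back at its stop. The cover is a plywood panel 130 mm wide (y) and 12 mm thick, reaching 165 mm from the hinge axis, which lies at mid-thickness. Its hinge is stiff: it stays where it is left and takes about 3 to 6 N at the free edge
- cover_edge (a point): middle of the cover's free edge, on its outer face (the top face when shut), 165 mm from the hinge axis and 6 mm off mid-thickness
- plunger (a joint): stroke of the sprung plunger in the cover, m: 0 = up, 0.012 = fully down. It moves square to the cover, needs 4 N to start and 10 N at the bottom, and springs back when released
- plunger_top (a point): centre of the top of the plunger's red palm knob, 44 mm across and 14 mm thick; it stands on the outer face of the cover, 95 mm from the hinge axis, its top 42 mm from the cover's mid-thickness when up (116 mm above the bench with the cover shut)
- pale_block: golden striped wood block, 45 x 90 x 28 mm, loose, not to be used; origin at the centre of its underside
- sanding_block: brown cork sanding block, 60 x 112 x 36 mm, loose; origin at the centre of its underside
- glue_bottle: white glue bottle with red cap, 60 mm across, 198 mm tall, loose, standing; origin at the centre of its underside
Things that resemble listed ones, but are neither listed nor needed, are in the scene too. Leave any blue or pink look-alike of the red_block alone.

How it is judged (in metres and radians):
On the way, in this order (a step that is already met when the one before it is completed fails the run):
1. the red-brown block lies flat in the corner of the fences, released, with the cover still open (x of red_block in the frame of nest between -0.006 and 0.006 m and y of red_block in the frame of nest between -0.006 and 0.006 m and z of red_block in the frame of nest between -0.004 and 0.004 m and angle between red_block's own z axis and vertical below 0.08 rad and angle between the y axis of red_block and the y axis of jig, either way round below 0.1 rad and contact force between red_block and the fingers below 0.1 N and linear speed of red_block below 0.02 m/s and value of joint cover above 1 rad), for 0.2 s.
2. the cover is shut over the block, the knob not yet pressed (x of red_block in the frame of nest between -0.006 and 0.006 m and y of red_block in the frame of nest between -0.006 and 0.006 m and z of red_block in the frame of nest between -0.004 and 0.004 m and angle between red_block's own z axis and vertical below 0.08 rad and angle between the y axis of red_block and the y axis of jig, either way round below 0.1 rad and value of joint cover below 0.04 rad and value of joint plunger below 0.006 m), for 0.2 s.
3. the knob is pressed fully down with the cover shut and the block in its corner (x of red_block in the frame of nest between -0.006 and 0.006 m and y of red_block in the frame of nest between -0.006 and 0.006 m and z of red_block in the frame of nest between -0.004 and 0.004 m and angle between red_block's own z axis and vertical below 0.08 rad and angle between the y axis of red_block and the y axis of jig, either way round below 0.1 rad and value of joint cover below 0.04 rad and value of joint plunger above 0.0108 m), for 0.2 s.
At the end, for the whole second after the job is handed in: The red-brown block lies at rest in the fences' corner (its centre within 6 mm of the nest centre along each fence, within 4 mm in height, long side within 0.1 rad of the long fence, tilted under 0.08 rad), the cover is shut (under 0.05 rad), and the knob is up again (under 2 mm) (x of red_block in the frame of nest between -0.006 and 0.006 m and y of red_block in the frame of nest between -0.006 and 0.006 m and z of red_block in the frame of nest between -0.004 and 0.004 m and angle between red_block's own z axis and vertical below 0.08 rad and angle between the y axis of red_block and the y axis of jig, either way round below 0.1 rad and linear speed of red_block below 0.02 m/s and value of joint cover below 0.05 rad and value of joint plunger below 0.002 m); the robot touches nothing.
It fails at once if the golden striped wood block is moved more than 20 mm (distance of pale_block from where it was at the start of the episode above 0.02 m).
It fails at once if the sanding block is moved more than 20 mm (distance of sanding_block from where it was at the start of the episode above 0.02 m).
It fails at once if the glue bottle is moved more than 20 mm (distance of glue_bottle from where it was at the start of the episode above 0.02 m).
It fails at once if the glue bottle is tipped (angle between glue_bottle's own z axis and vertical above 0.3 rad).
It also fails if it takes over 64 s, if anything falls off the work surface, if the arm or the gripper's body presses on something with over 40 N, if the wrist force passes 120 N, or if a joint passes its speed limit or range.

## Working session

There is one attempt and no reset: what is moved stays moved. The work goes in short steps, Python scripts to look and compute and a shell command to move; the robot and the scene stay as the last step left them, time stands still between calls to the robot, and variables do not carry over. Pictures are saved under pics/ and viewed, at most 13 in all, crops included, and the job is handed in when it is done.

```bash
mkdir -p pics
cat > h.py <<'E'
import numpy as np, cv2
from cell import ctrl
from scipy.spatial.transform import Rotation as R
def ray(im,rc):
    K=np.array(im["intrinsics"],float);d=np.array(im["dist"],float);T=np.array(im["extrinsics"],float)
    p=cv2.undistortPoints(np.array([[[rc[1],rc[0]]]],float),K,d)[0,0]
    return T[:3,3],T[:3,:3]@np.array([p[0],-p[1],-1.])
def atz(im,rc,z):
    o,v=ray(im,rc);return o+v*(z-o[2])/v[2]
def proj(im,P):
    K=np.array(im["intrinsics"],float);d=np.array(im["dist"],float);T=np.array(im["extrinsics"],float)
    c=(np.atleast_2d(P)-T[:3,3])@T[:3,:3]; c=c*[1,-1,-1]
    return cv2.projectPoints(c,np.zeros(3),np.zeros(3),K,d)[0][:,0,::-1]
def tri(rs):
    A=np.zeros((3,3));b=np.zeros(3)
    for o,v in rs:
        v=v/np.linalg.norm(v);M=np.eye(3)-np.outer(v,v);A+=M;b+=M@o
    return np.linalg.solve(A,b)
def save(im,n): cv2.imwrite(n,im["img"][:,:,::-1])
E
python3 - <<'E'
from h import *
s=ctrl.read_state();print(s["clock"],s["eef_pos"],s["tool_rot"],s["width"],s["force"])
ims={}
for c in("scene","side","wrist"):
    ims[c]=im=ctrl.get_image(c)
    print(c,np.round(im["extrinsics"][:3],2) if 0 else np.round(np.array(im["extrinsics"])[:3,3]))
    for t in("red_block","jig","nest","cover_hinge","cover_edge","plunger_top","pale_block","sanding_block","glue_bottle"):
        for r in ctrl.place_of(c,t)[:3]: print(c,t,np.round(r["position"]),round(r["confidence"],2),np.round(atz(im,r["position"],16 if t=="nest" else 0)))
save(ims["scene"],"pics/a.png");cv2.imwrite("pics/b.png",np.hstack([cv2.resize(ims[c]["img"][:,:,::-1],(400,250)) for c in("side","wrist")]))
E
```

```text
0.0 [ 271.18312247 -590.02284237  230.39793834] [-3.13965977e+00  1.51213838e-05  4.30756611e-01] 85.43983572702702 [ 0.13580799  0.59233378 -0.21827856]
scene [-474. -462.  610.]
scene red_block [225. 399.] 0.97 [ 583. -181.    0.]
scene red_block [233. 447.] 0.9 [ 599. -307.    0.]
scene red_block [247. 372.] 0.76 [ 447. -157.    0.]
scene jig [220. 322.] 0.72 [505.   7.   0.]
scene nest [213. 321.] 0.95 [515.  16.  16.]
scene cover_hinge [183. 341.] 0.68 [746.  61.   0.]
scene cover_edge [121. 346.] 0.65 [1354.  311.    0.]
scene pale_block [271. 436.] 0.59 [ 420. -324.    0.]
scene glue_bottle [124. 348.] 0.72 [1330.  291.    0.]
scene glue_bottle [186. 236.] 0.68 [568. 331.   0.]
side [-33. 954. 530.]
side red_block [211. 338.] 0.75 [ 445. -139.    0.]
side red_block [189. 316.] 0.56 [ 595. -287.    0.]
side red_block [200. 308.] 0.56 [ 576. -186.    0.]
side jig [227. 299.] 0.58 [501.  17.   0.]
side nest [218. 296.] 0.8 [522.  -5.  16.]
side cover_hinge [194. 270.] 0.66 [ 725. -179.    0.]
side cover_edge [141. 262.] 0.78 [1179. -812.    0.]
side pale_block [194. 365.] 0.54 [ 416. -312.    0.]
side sanding_block [286. 275.] 0.6 [406. 303.   0.]
side sanding_block [185. 318.] 0.17 [ 606. -326.    0.]
side glue_bottle [272. 215.] 0.97 [568. 317.   0.]
wrist [ 336. -561.  374.]
wrist red_block [58. 92.] 0.76 [ 278. -312.    0.]
```

View pics/a.png

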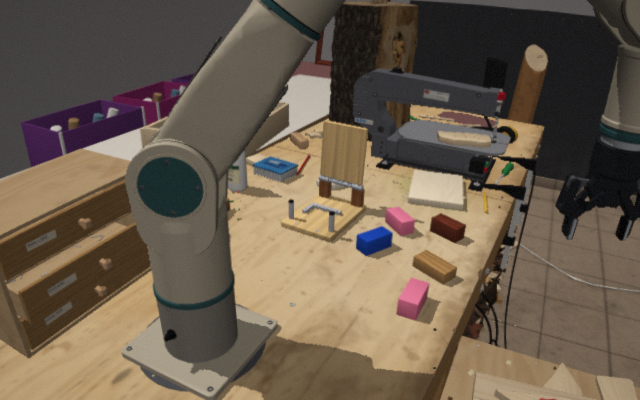

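View pics/b.png

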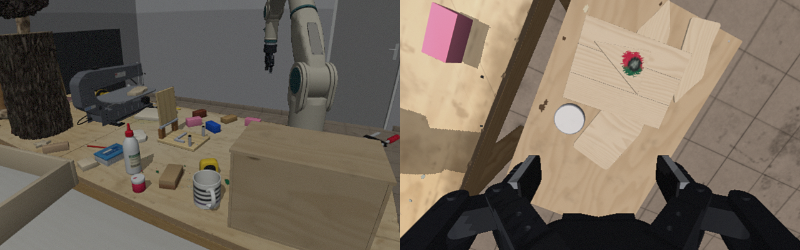

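The scene picture shows the dark red-brown block at about (228, 448), with blue and pink look-alikes beside it. The jig, at about (215, 322), has its cover up. I'll move the wrist camera over the block.

```bash
python3 -m crank '[[[0.95,-0.35,0,0],[0.95,-0.35,0,0],[0.95,-0.35,0,0],[0.95,-0.35,0,0],[0.95,-0.35,0,0],[0.95,-0.35,0,0],[0.95,-0.35,0,0],[0.95,-0.35,0,0],[0.95,-0.35,0,0],[0.95,-0.35,0,0],[0.95,-0.35,0,0],[0.95,-0.35,0,0]]]' -1
python3 -m crank '[[[0.95,-0.35,0,0],[0.95,-0.35,0,0],[0,0,0,0],[0,0,0,0]]]'
python3 - <<'E'
from h import *
s=ctrl.read_state();print(s["clock"],s["eef_pos"],s["tool_rot"])
ims={c:ctrl.get_image(c) for c in("scene","side","wrist")}
for c,im in ims.items():
    for t in("red_block","nest","cover_hinge","cover_edge","plunger_top","pale_block"):
        for r in ctrl.place_of(c,t)[:3]: print(c,t,np.round(r["position"]),round(r["confidence"],2),np.round(atz(im,r["position"],16 if t=="nest" else 0)))
im=ims["wrist"]
for r in ctrl.trace("wrist","red_block"):
    m=r["mask"];col=im["img"][m].mean(0)
    q=cv2.minAreaRect(np.argwhere(m)[:,::-1].astype(np.float32));b=cv2.boxPoints(q)
    print(r["confidence"],m.sum(),np.round(col),[np.round(atz(im,p[::-1],40)[:2]).tolist() for p in b])
save(im,"pics/c.png")
E
```

```text
clock: 2.5
eef_pos: [487.4, -375.3, 231.5]
tool_rot: [3.141, -0.0, 0.431]
force: [-0.2, 0.4, 0.8]
width: 85.7
gripper_force: 0.0
clock: 2.83
eef_pos: [523.8, -338.6, 231.2]
tool_rot: [-3.141, -0.001, 0.435]
force: [-0.5, -0.1, 0.5]
width: 85.6
gripper_force: 0.0
2.8333 [ 523.83223193 -338.61004037  231.23740356] [-3.14118804e+00 -7.06078187e-04  4.34606722e-01]
scene red_block [305. 415.] 0.9 [ 282. -314.    0.]
scene red_block [226. 398.] 0.82 [ 576. -182.    0.]
scene red_block [233. 447.] 0.69 [ 601. -307.    0.]
scene nest [214. 320.] 0.78 [509.  17.  16.]
scene cover_hinge [184. 339.] 0.83 [739.  64.   0.]
scene cover_edge [123. 344.] 0.67 [1327.  308.    0.]
scene pale_block [271. 437.] 0.64 [ 421. -325.    0.]
side red_block [191. 315.] 0.82 [ 591. -267.    0.]
side red_block [198. 400.] 0.66 [ 296. -328.    0.]
side red_block [207. 341.] 0.65 [ 449. -176.    0.]
side nest [219. 295.] 0.94 [524.  -0.  16.]
side cover_edge [141. 264.] 0.92 [1170. -816.    0.]
side cover_edge [290. 276.] 0.28 [395. 315.   0.]
side pale_block [193. 364.] 0.87 [ 426. -325.    0.]
wrist red_block [163. 159.] 0.83 [ 445. -164.    0.]
wrist red_block [312. 227.] 0.82 [ 281. -312.    0.]
wrist red_block [ 96. 320.] 0.73 [ 598. -310.    0.]
wrist nest [43. 14.] 0.57 [511.   4.  16.]
wrist pale_block [230. 266.] 0.93 [ 418. -316.   -0.]
0.97 1232 [159.  96. 118.] [[266.0, -297.0], [346.0, -299.0], [344.0, -331.0], [263.0, -331.0]]
0.95 3394 [ 38.  70. 150.] [[423.0, -125.0], [506.0, -173.0], [483.0, -211.0], [397.0, -164.0]]
0.92 3172 [107.  59.  45.] [[593.0, -262.0], [629.0, -279.0], [599.0, -354.0], [561.0, -337.0]]
0.69 4273 [182. 112. 137.] [[582.0, -143.0], [617.0, -174.0], [564.0, -239.0], [525.0, -207.0]]
0.28 12927 [174. 152. 116.] [[548.0, 1.0], [593.0, -97.0], [455.0, -132.0], [404.0, -21.0]]
```

View pics/c.png

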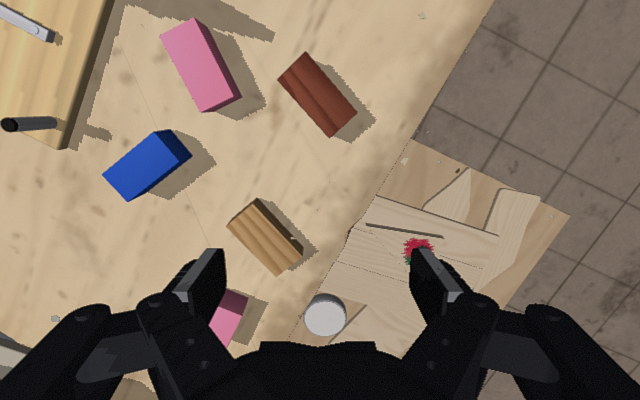

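The wrist picture shows the red-brown block at pixel (95, 318), clear of its neighbours. I'll fit a box silhouette to its mask.

```bash
cat >> h.py <<'E'
def fitbox(im,mask,size,p0,z0=0):
    from scipy.optimize import minimize
    sx,sy,sz=size
    B=np.array([[a*sx/2,b*sy/2,c*sz] for a in(-1,1) for b in(-1,1) for c in(0,1)])
    m=mask.astype(np.uint8)
    def f(p):
        c,s=np.cos(p[2]),np.sin(p[2]);Rm=np.array([[c,-s,0],[s,c,0],[0,0,1]])
        q=proj(im,B@Rm.T+[p[0],p[1],z0])[:,::-1]
        h=cv2.convexHull(np.round(q*16).astype(np.int32))
        k=np.zeros(m.shape,np.uint8);cv2.fillConvexPoly(k,h,1,shift=4)
        return 1-(k&m).sum()/max((k|m).sum(),1)
    S=np.array([p0]+[np.array(p0)+d for d in([12,0,0],[0,12,0],[0,0,.2])])
    r=minimize(f,p0,method="Nelder-Mead",options=dict(initial_simplex=S,xatol=.05,fatol=1e-4))
    return r.x,1-r.fun
E
python3 - <<'E'
from h import *
im=ctrl.get_image("wrist");print(ctrl.read_state()["qpos"])
for r in ctrl.trace("wrist","red_block"):
    m=r["mask"]
    if m[95,318]: print(r["confidence"],*fitbox(im,m,(40,80,40),[597,-310,-.38]))
# fences / nest
for r in ctrl.place_of("wrist","nest"): print(r)
E
```

```text
[ 0.50990442  0.58913698  0.03694174  1.59618172 -0.02512999  0.9567251
 -0.58488118]
0.74 [ 5.95429706e+02 -3.07687346e+02 -3.84233415e-01] 0.9646987218502739
{'position': [45.8, 10.6], 'confidence': 0.7}
```

```bash
python3 -m crank '[[[0,0,0,-0.95],[0,0,0,-0.95],[0,0,0,-0.95],[0,0,0,-0.95],[0,0,0,-0.95],[0,0,0,-0.95],[0,0,0,-0.95],[0,0,0,-0.95],[0,0,0,-0.95],[0,0,0,-0.9],[0,0,0,0]]]' -1
python3 -m crank '[[[0.75,0.75,0,0],[0.75,0.75,0,0],[0.7,0.7,0.5,0],[0,0,0.8,0],[0,0,0.8,0],[0,0,0.8,0],[0,0,0.8,0],[0,0,0,0],[0,0,0,0]]]'
```

```text
clock: 5.0
eef_pos: [522.4, -340.6, 231.3]
tool_rot: [3.142, -0.0, 1.188]
force: [-0.4, -0.2, 0.3]
width: 85.5
gripper_force: 0.0
clock: 5.75
eef_pos: [593.4, -309.8, 138.0]
tool_rot: [-3.139, -0.0, 1.186]
force: [-0.2, -0.2, 0.4]
width: 85.4
gripper_force: 0.0
```

```bash
python3 -m crank '[[[0.1,0.05,0.9,0],[0,0,0.9,0],[0,0,0.9,0],[0,0,0.8,0],[0,0,0.8,0],[0,0,0.5,0],[0,0,0.3,0],[0,0,0,0]]]' -1
python3 -m crank '[[[0,0,0,0],[0,0,0,0],[0,0,0,0],[0,0,0,0],[0,0,0,0],[0,0,0,0],[0,0,0,0],[0,0,0,0]]]' 1
```

```text
clock: 6.42
eef_pos: [595.9, -308.1, 10.8]
tool_rot: [-3.141, -0.0, 1.186]
force: [0.1, -0.3, 0.9]
width: 85.4
gripper_force: 0.0
clock: 7.08
eef_pos: [597.1, -308.7, 12.7]
tool_rot: [3.139, 0.0, 1.187]
force: [0.1, -0.0, 6.6]
width: 38.9
gripper_force: 62.3
```

```bash
python3 -m crank '[[[0,0,-0.4,0],[0,0,-0.8,0],[0,0,-0.9,0],[0,0,-0.9,0],[0,0,-0.9,0],[0,0,-0.9,0],[0,0,-0.9,0],[0,0,-0.9,0],[0,0,-0.9,0],[0,0,-0.9,0],[0,0,0,0]]]'
python3 -m crank '[[[0.8,-0.74,0,0],[0.8,-0.74,0,0],[0.8,-0.74,0,0],[0.8,-0.74,0,0],[0.8,-0.74,0,0],[0.8,-0.74,0,0],[0.8,-0.74,0,0],[0,0,0,0],[0,0,0,0],[0,0,0,0]]]'
python3 - <<'E'
from h import *
im=ctrl.get_image("wrist")
for t in("jig","nest","cover_hinge","cover_edge","plunger_top"):
    for r in ctrl.place_of("wrist",t)[:2]: print(t,np.round(r["position"],1),round(r["confidence"],2),np.round(atz(im,r["position"],16 if t=="nest" else 0)))
save(im,"pics/d.png")
E
```

```text
clock: 8.0
eef_pos: [598.5, -309.2, 226.9]
tool_rot: [3.133, 0.0, 1.187]
force: [0.3, 0.2, -0.6]
width: 39.1
gripper_force: 61.6
clock: 8.83
eef_pos: [528.4, -130.5, 221.3]
tool_rot: [3.141, 0.001, 1.187]
force: [0.2, -0.7, -0.4]
width: 39.2
gripper_force: 61.6
jig [ 56.9 254.8] 0.6 [512.   8.   0.]
nest [ 58.  256.6] 0.59 [515.   3.  16.]
nest [ 58.  254.6] 0.2 [513.   4.  16.]
```

View pics/d.png

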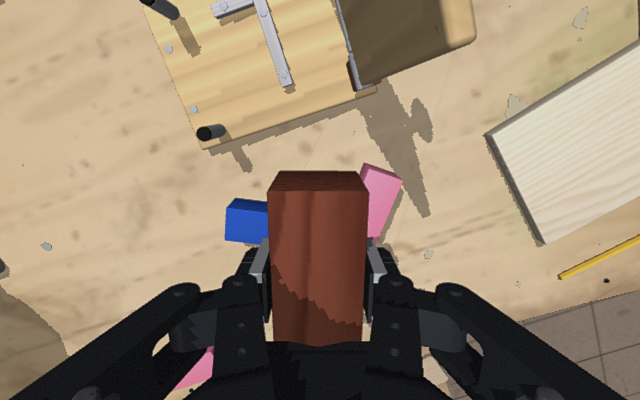

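The block is held straight in the gripper. The jig's near corner shows at about (149, 205), and the long fence's end at (85, 287).

Run:
```python
from h import *
im=ctrl.get_image("wrist")
P=lambda r,c,z:atz(im,(r,c),z)[:2]
c0=P(149,205,16);c1=P(2,145,16);c2=P(92,377,16)
print(c0,c1,c2,np.arctan2(*(c2-c0)[::-1]),np.arctan2(*(c1-c0)[::-1])-np.pi/2)
a=P(86,291,26);b=P(10,266,26);print(a,b,np.arctan2(*(b-a)[::-1])-np.pi/2)
y=np.arctan2(*(c2-c0)[::-1]);c,s=np.cos(y),np.sin(y);print("origin",c0-np.array([[c,-s],[s,c]])@[-89,-75])
```

```text
[421.83127274 -60.23869647] [434.71656018  90.5256426 ] [619.35076346 -75.11206361] -0.07515891554816041 -0.08525922467213953
[537.6485696  -36.18977304] [542.77332309  36.33085745] -0.07054886891599588
origin [516.2116298   7.8667233]
```

```bash
python3 -m crank '[[[0,0,-0.8,-0.96],[0,0,-0.8,-0.96],[0,0,0,-0.96],[0,0,0,-0.96],[0.75,-0.6,0,0],[0.75,-0.6,0,0],[0,0,0,0],[0,0,0,0],[0,0,0,0]]]'
python3 - <<'E'
from h import *
for c in ("wrist","scene","side"):
    im=ctrl.get_image(c)
    for t in("jig","nest","cover_hinge","cover_edge","plunger_top"):
        for r in ctrl.place_of(c,t)[:1]: print(c,t,np.round(r["position"],1),round(r["confidence"],2),np.round(atz(im,r["position"],16 if t=="nest" else 0)))
    if c=="wrist": save(im,"pics/e.png")
E
```

```text
clock: 9.93
eef_pos: [501.9, -90.9, 261.5]
tool_rot: [3.141, 0.001, 1.494]
force: [0.4, -0.1, 0.5]
width: 39.0
gripper_force: 61.6
wrist jig [ 85.2 319.9] 0.66 [513.   4.   0.]
wrist nest [ 82.8 318.1] 0.8 [511.   6.  16.]
wrist cover_hinge [ 76.2 410.7] 0.8 [624.   6.   0.]
wrist cover_edge [ 43.8 557.6] 0.93 [797.  29.   0.]
scene jig [222.5 321.7] 0.86 [495.   3.   0.]
scene nest [214.8 321. ] 0.57 [506.  11.  16.]
scene cover_hinge [184.8 340.6] 0.67 [736.  57.   0.]
scene cover_edge [122.8 345.8] 0.85 [1335.  303.    0.]
scene plunger_top [215.5 321.7] 0.63 [529.  20.   0.]
side jig [228.9 297.2] 0.82 [501.  28.   0.]
side cover_hinge [193.7 270.7] 0.72 [ 723. -178.    0.]
side cover_edge [138.2 263.5] 0.67 [1208. -865.    0.]
```

View pics/e.png

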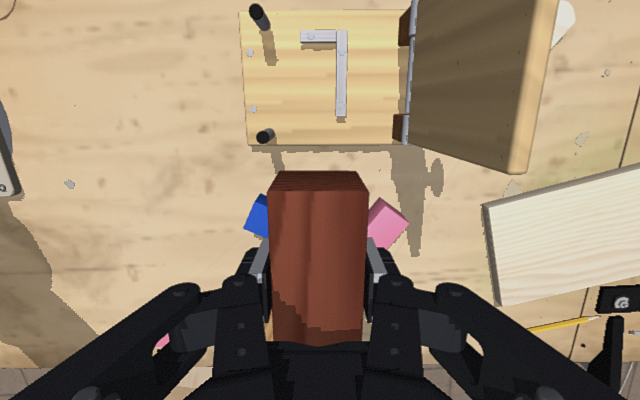

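```bash
python3 -c "
import cv2
i=cv2.imread('pics/e.png')[0:155,230:420];cv2.imwrite('pics/f.png',cv2.resize(i,None,fx=4,fy=3.8,interpolation=cv2.INTER_CUBIC)[:590])"
```

```text
(no output)
```

View pics/f.png

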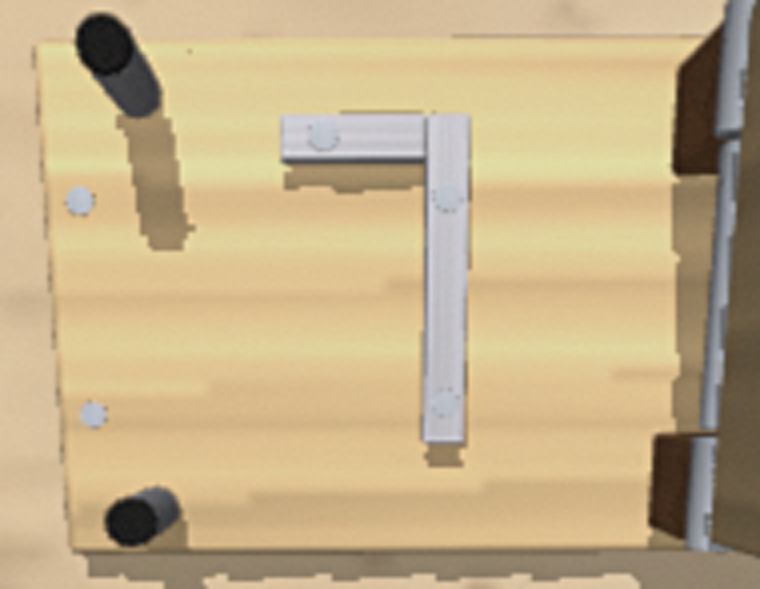

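The crop gives clear fence corners, base corners and post tops. I'll fit the jig pose to them.

Run:
```python
from h import *
from scipy.optimize import least_squares
im=ctrl.get_image("wrist")
D=[(-89,-75,16,73,549),(-89,75,16,38,44),(20.5,-40.5,26,424,440),(32.5,-40.5,26,464,441),(32.5,52.5,26,470,115),(20.5,40.5,26,427,157),(-19.5,52.5,26,282,115),(-19.5,40.5,26,282,157),(-60,60,68,105,44),(-60,-60,68,133,521)]
D=np.array(D,float);px=np.c_[D[:,4]/3.8,230+D[:,3]/4]-.4
def T(p,X):
    c,s=np.cos(p[2]),np.sin(p[2]);return X@np.array([[c,-s,0],[s,c,0],[0,0,1]]).T+[p[0],p[1],0]
r=least_squares(lambda p:(proj(im,T(p,D[:,:3]))-px).ravel(),[515,8,-.077],x_scale=[1,1,.01]);p=r.x
print(p);print(np.round(r.fun.reshape(-1,2),1).tolist())
rs=[]
for c in("wrist","scene","side"):
    i=ctrl.get_image(c);q=ctrl.place_of(c,"cover_edge")
    if q: rs.append(ray(i,q[0]["position"]))
e=tri(rs);h=T(p,np.array([[95.,0,74]]))[0];d=e-h
l=np.array([np.cos(p[2]),np.sin(p[2])])@d[:2]
print("edge",e,"hinge",h,"x along",l,"z",d[2],"len",np.hypot(l,d[2]),"cover",np.pi-np.arctan2(d[2],l)+np.arctan2(6,165))
# block in hand
s=ctrl.read_state();R0=R.from_euler("xyz",s["tool_rot"]).as_matrix()
print(s["eef_pos"],s["tool_rot"])
for r in ctrl.trace("wrist","red_block")[:4]:
    m=r["mask"]
    if m[215,318]:
        b=np.argwhere(m);print(b.min(0),b.max(0))
        for v,u in((191,268),(191,368)): print(atz(im,(v,u),s["eef_pos"][2]-12+40))
```

```text
[ 5.10431933e+02  9.14199151e+00 -6.71694168e-02]
[[1.7, -0.7], [-1.7, -1.7], [1.2, 0.5], [0.8, 0.7], [-1.1, 0.6], [0.1, 0.3], [-0.6, 0.2], [0.4, 0.4], [-0.6, -0.3], [0.7, -0.1]]
edge [ 6.19402527e+02 -4.94769971e-01  2.44245569e+02] hinge [605.21770635   2.76569412  74.        ] x along 14.371672358991457 z 170.2455685756428 len 170.85110062869978 cover 1.6913615803093045
[501.50400877 -90.23244477 261.34551939] [3.14148684e+00 1.60433797e-05 1.49394474e+00]
[171 267] [346 368]
[485.79737006 -48.77381441 289.34551939]
[523.8857352  -51.67875957 289.34551939]
```

```bash
python3 -m crank '[[[0.9,-0.05,0,0],[0.9,-0.05,0,0],[0.9,-0.05,0,0],[0.9,-0.05,0,0],[0,0,0.8,0],[0,0,0.8,0],[0,0,0.8,0],[0,0,0.8,0],[0,0,0.8,0],[0,0,0.8,0],[0,0,0.8,0],[0,0,0.8,0]]]'
python3 -m crank '[[[0,0,0.8,0],[0,0,0.8,0],[0,0,0.6,0],[0,0,0,0],[0,0,0,0],[0,0,0,0]]]'
python3 - <<'E'
from h import *
im=ctrl.get_image("scene");i2=ctrl.get_image("side");s=ctrl.read_state();print(s["force"],s["eef_pos"])
cv2.imwrite("pics/g.png",np.hstack([cv2.resize(im["img"][120:270,240:400,::-1],(400,375)),cv2.resize(i2["img"][120:270,220:380,::-1],(400,375))]))
E
```

```text
clock: 12.23
eef_pos: [503.7, -0.1, 100.5]
tool_rot: [3.141, -0.0, 1.494]
force: [0.6, -0.3, -1.4]
width: 38.7
gripper_force: 61.6
clock: 12.73
eef_pos: [504.1, 0.0, 47.0]
tool_rot: [3.14, -0.0, 1.494]
force: [0.9, 0.6, -0.8]
width: 39.1
gripper_force: 61.6
[-0.22674163 -0.29934694 -1.7730252 ] [ 5.04340421e+02 -4.17046094e-02  4.74284977e+01]
```

View pics/g.png

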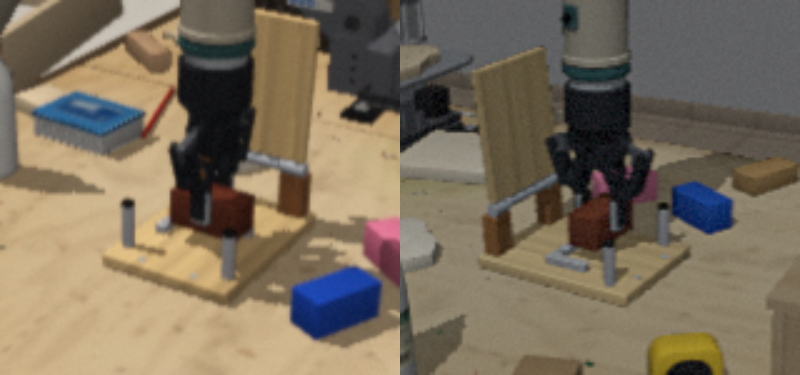

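The block hangs over the nest, clear of the posts and cover. Next I'll lower it and feel for the base.

```bash
python3 -m crank '[[[0,0,0.3,0],[0,0,0.2,0],[0,0,0.1,0],[0,0,0,0]]]'
python3 -m crank '[[[0,0,0.05,0],[0,0,0.05,0],[0,0,0,0]]]'
```

```text
clock: 13.17
eef_pos: [502.9, -0.2, 30.7]
tool_rot: [-3.14, 0.0, 1.494]
force: [1.1, 0.1, -0.5]
width: 38.7
gripper_force: 61.6
clock: 13.42
eef_pos: [503.5, -0.1, 28.8]
tool_rot: [3.142, 0.0, 1.494]
force: [0.2, -0.8, -0.3]
width: 39.1
gripper_force: 61.5
```

```bash
python3 -m crank '[[[0,0.1,0,0],[0,0.1,0,0],[0,0,0,0],[0,0,0,0]]]'
python3 -m crank '[[[0,0.08,0,0],[0,0,0,0],[0,0,0,0]]]'
python3 -m crank '[[[0,0.08,0,0],[0,0,0,0],[0,0,0,0]]]'
```

```text
clock: 13.75
eef_pos: [508.8, -0.5, 28.9]
tool_rot: [3.141, -0.0, 1.494]
force: [-1.0, 0.0, -0.8]
width: 39.3
gripper_force: 61.5
clock: 14.0
eef_pos: [510.1, -0.7, 28.7]
tool_rot: [-3.141, 0.0, 1.494]
force: [0.1, -0.5, -0.7]
width: 38.9
gripper_force: 61.6
clock: 14.25
eef_pos: [510.2, -0.8, 28.8]
tool_rot: [-3.138, 0.001, 1.495]
force: [-6.0, 0.6, 3.2]
width: 39.3
gripper_force: 62.1
```

```bash
python3 -m crank '[[[0.1,-0.04,0,0],[0.1,0,0,0],[0,0,0,0],[0,0,0,0]]]'
python3 -m crank '[[[0.1,0,0,0],[0,0,0,0],[0,0,0,0]]]'
python3 -m crank '[[[0.08,0,0,0],[0,0,0,0],[0,0,0,0]]]'
```

```text
clock: 14.58
eef_pos: [510.4, 3.7, 28.7]
tool_rot: [-3.139, 0.001, 1.494]
force: [-5.0, -1.9, 2.3]
width: 39.0
gripper_force: 62.0
clock: 14.83
eef_pos: [510.6, 5.8, 28.7]
tool_rot: [-3.139, 0.002, 1.493]
force: [-4.1, -1.7, 3.3]
width: 39.1
gripper_force: 62.2
clock: 15.08
eef_pos: [510.8, 7.6, 28.8]
tool_rot: [-3.139, 0.002, 1.493]
force: [-4.1, -2.5, 3.7]
width: 38.9
gripper_force: 62.2
```

```bash
python3 -m crank '[[[0.08,0,0,0],[0,0,0,0],[0,0,0,0]]]'
python3 -m crank '[[[0.08,0,0,0],[0,0,0,0],[0,0,0,0]]]'
```

```text
clock: 15.33
eef_pos: [510.8, 8.3, 28.8]
tool_rot: [-3.139, 0.004, 1.493]
force: [-5.4, -6.4, 4.2]
width: 38.9
gripper_force: 62.1
clock: 15.58
eef_pos: [510.8, 8.4, 28.9]
tool_rot: [-3.138, 0.006, 1.492]
force: [-3.8, -8.9, 6.2]
width: 39.2
gripper_force: 62.4
```

```bash
python3 -m crank '[[[-0.06,-0.02,0.05,0],[0,0,0,0],[0,0,0,0]]]'
python3 -m crank '[[[0,0,0.04,0],[0,0,0,0],[0,0,0,0]]]'
```

```text
clock: 15.83
eef_pos: [510.7, 8.2, 28.7]
tool_rot: [-3.14, 0.004, 1.492]
force: [-5.8, -7.6, 15.2]
width: 38.9
gripper_force: 63.5
clock: 16.08
eef_pos: [510.7, 8.2, 28.6]
tool_rot: [-3.14, 0.005, 1.492]
force: [-8.7, -7.6, 26.3]
width: 39.1
gripper_force: 64.8
```

On the base and against both fences. I'll ease the load, then release and rise.

```bash
python3 -m crank '[[[0,-0.02,-0.05,0],[0,0,0,0]]]'
python3 -m crank '[[[0,0,0,0],[0,0,0,0],[0,0,0,0],[0,0,0,0],[0,0,0,0],[0,0,0,0]]]' -1
python3 -m crank '[[[0,0,-0.4,0],[0,0,-0.8,0],[0,0,-0.9,0],[0,0,-0.9,0],[0,0,-0.9,0],[0,0,-0.9,0],[0,0,-0.9,0],[0,0,-0.9,0],[0,0,-0.9,0],[0,0,-0.9,0],[0,0,-0.9,0],[0,0,0,0]]]'
python3 -m crank '[[[-0.9,-0.1,0,0],[-0.9,-0.1,0,0],[-0.9,-0.1,0,0],[-0.9,-0.1,0,0],[0,0,0,0],[0,0,0,0]]]'
python3 - <<'E'
from h import *
im=ctrl.get_image("wrist");save(im,"pics/i.png");s=ctrl.read_state();print(s["eef_pos"],s["force"],s["qpos"])
for r in ctrl.trace("wrist","red_block")[:5]:
    m=r["mask"];c=r["position"];print(r["confidence"],np.round(c))
    if c[0]<150 and 250<c[1]<400: print(fitbox(im,m,(40,80,40),[510,9,-.07],16))
E
```

```text
clock: 16.25
eef_pos: [510.7, 8.3, 28.7]
tool_rot: [-3.141, 0.004, 1.492]
force: [-5.2, -7.4, 12.8]
width: 39.2
gripper_force: 63.4
clock: 16.75
eef_pos: [511.5, 11.7, 27.7]
tool_rot: [3.141, -0.0, 1.494]
force: [-0.0, 0.3, 1.0]
width: 84.8
gripper_force: 0.0
clock: 17.75
eef_pos: [513.7, 11.8, 265.2]
tool_rot: [3.133, -0.001, 1.494]
force: [1.0, 1.0, -0.2]
width: 85.3
gripper_force: 0.0
clock: 18.25
eef_pos: [493.7, -78.8, 260.3]
tool_rot: [-3.141, 0.0, 1.491]
force: [0.5, 0.8, 0.2]
width: 85.5
gripper_force: 0.0
[494.1586646  -77.4163423  260.34949935] [ 0.51536498  0.99620597 -0.20362445] [ 0.30751754  0.38962715 -0.28724141  1.8842078   0.13858869  0.88704265
 -0.12464487]
0.85 [240. 382.]
0.79 [232. 289.]
0.71 [ 88. 330.]
(array([ 5.10536112e+02,  9.33516517e+00, -8.44779608e-02]), np.float64(0.9670926517571885))
0.52 [324. 214.]
```

View pics/i.png

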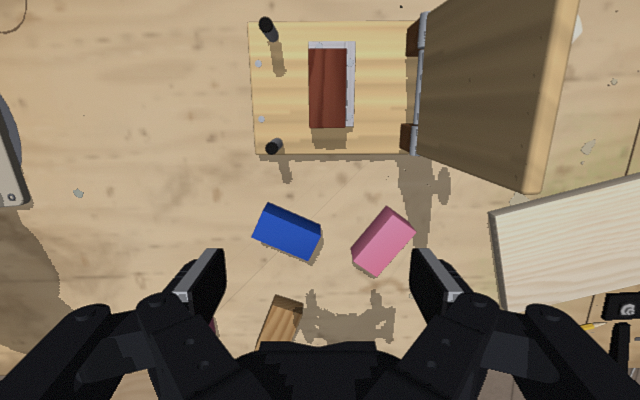

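The block is seated, with its fit at (510.5, 9.3) and yaw -0.08, and the cover is still up. I'll close the fingers and go over behind the cover.

```bash
python3 -m crank '[[[0,0,-0.9,0],[0,0,-0.8,0],[0,0.85,0,0],[0,0.85,0,0],[0,0.85,0,0],[0,0.85,0,0],[0.85,0.85,0,0],[0.85,0.85,0,0],[0.85,0.85,0,0],[0.85,0.85,0,0],[0,0,0,0],[0,0,0,0]]]' 1
python3 - <<'E'
from h import *
p=np.array(ctrl.read_state()["eef_pos"]);d=p[:2]-[510.5,8.3];y=-.075
print("jig x,y",d@[np.cos(y),np.sin(y)],d@[-np.sin(y),np.cos(y)],p[2])
E
```

```text
clock: 19.35
eef_pos: [670.8, -2.0, 301.9]
tool_rot: [-3.14, -0.002, 1.499]
force: [0.5, -0.3, 0.2]
width: -0.0
gripper_force: 0.0
jig x,y 160.61350376075998 1.7598075744781934 301.87571304501114
```

```bash
python3 -m crank '[[[0,0,0.8,0],[0,0,0.8,0],[0,0,0.8,0],[0,0,0.8,0],[0,0,0,0],[0,0,0,0]]]'
python3 -m crank '[[[0,-0.6,0,0],[0,-0.6,0,0],[0,-0.6,0,0],[0,-0.4,0,0],[0,0,0,0]]]'
```

```text
clock: 19.85
eef_pos: [669.2, -6.4, 222.3]
tool_rot: [-3.139, 0.001, 1.494]
force: [0.7, 0.4, 0.4]
width: -0.2
gripper_force: 0.0
clock: 20.27
eef_pos: [615.3, -1.8, 225.5]
tool_rot: [3.138, 0.0, 1.494]
force: [0.0, -0.6, -0.5]
width: 0.3
gripper_force: 0.0
```

Run:
```python
from h import *
rs=[];ims=[]
for c in("scene","side"):
    i=ctrl.get_image(c);ims.append(i);q=ctrl.place_of(c,"cover_edge")
    print(q[:2])
    if q: rs.append(ray(i,q[0]["position"]))
if len(rs)>1: print(tri(rs))
cv2.imwrite("pics/j.png",np.hstack([cv2.resize(ims[0]["img"][80:260,240:420,::-1],(400,400)),cv2.resize(ims[1]["img"][80:260,200:380,::-1],(400,400))]))
```

```text
[{'position': [124.1, 340.3], 'confidence': 0.59}]
[{'position': [141.6, 271.4], 'confidence': 0.85}]
[589.37852274   3.12354727 245.41117166]
```

View pics/j.png

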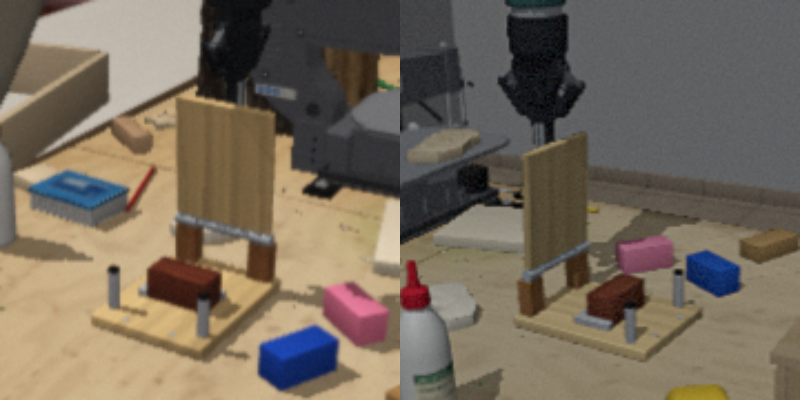

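The cover follows the finger, and its edge is now at about x = 589. I'll continue along the arc.

```bash
python3 -m crank '[[[0,-0.6,0.05,0],[0,-0.57,0.15,0],[0,-0.57,0.17,0],[0,-0.57,0.25,0],[0,-0.51,0.28,0],[0,-0.51,0.32,0],[0,-0.51,0.36,0],[0,-0.42,0.42,0],[0,-0.39,0.47,0],[0,-0.36,0.5,0],[0,0,0,0]]]'
python3 - <<'E'
from h import *
p=np.array(ctrl.read_state()["eef_pos"]);d=p[:2]-[510.5,8.3];y=-.075
print("jig x,y",d@[np.cos(y),np.sin(y)],d@[-np.sin(y),np.cos(y)],p[2])
E
```

```text
clock: 21.38
eef_pos: [488.3, 7.8, 147.0]
tool_rot: [-3.137, 0.001, 1.495]
force: [-1.3, 0.0, 0.4]
width: -0.1
gripper_force: 0.0
jig x,y -22.122737122584788 -2.129338176668788 146.9856683294807
```

```bash
python3 -m crank '[[[0,-0.36,0.6,0],[0,-0.36,0.64,0],[0,-0.18,0.5,0],[0,-0.12,0.45,0],[0,-0.1,0.3,0],[0,0,0,0],[0,0,0,0]]]'
python3 -m crank '[[[0,0,0.1,0],[0,0,0,0],[0,0,0,0]]]'
```

```text
clock: 21.97
eef_pos: [463.3, 10.1, 86.3]
tool_rot: [-3.141, 0.0, 1.494]
force: [-0.5, 0.0, 0.7]
width: -0.2
gripper_force: 0.0
clock: 22.22
eef_pos: [463.3, 10.0, 84.2]
tool_rot: [3.141, -0.0, 1.494]
force: [0.2, 0.8, 0.5]
width: 0.3
gripper_force: 0.0
```

```bash
python3 -m crank '[[[0,0,0.1,0],[0,0,0.06,0],[0,0,0,0],[0,0,0,0]]]'
python3 -m crank '[[[0,0,0.06,0],[0,0,0,0],[0,0,0,0]]]'
```

```text
clock: 22.55
eef_pos: [463.2, 10.1, 80.0]
tool_rot: [3.141, -0.0, 1.494]
force: [-0.3, -0.6, 4.1]
width: 0.2
gripper_force: 1.8
clock: 22.8
eef_pos: [463.2, 10.0, 79.8]
tool_rot: [3.14, 0.0, 1.494]
force: [-2.8, -0.8, 20.8]
width: -0.2
gripper_force: 10.3
```

```bash
python3 -m crank '[[[0,0,-0.5,0],[0,0,-0.9,0],[0,0,-0.9,0],[0.08,0.6,-0.1,0],[0,0.7,0,0],[0,0.58,0,0],[0,0,0,0],[0,0,0,0]]]'
python3 - <<'E'
from h import *
for c in("scene","side","wrist"):
    i=ctrl.get_image(c)
    for t,z in(("plunger_top",116),("cover_edge",80)):
        for q in ctrl.place_of(c,t)[:1]: print(c,t,np.round(q["position"]),q["confidence"],np.round(atz(i,q["position"],z)))
    if c=="side": a=i
    if c=="scene": b=i
cv2.imwrite("pics/k.png",np.hstack([cv2.resize(b["img"][120:260,250:390,::-1],(400,400)),cv2.resize(a["img"][120:260,220:360,::-1],(400,400))]))
E
```

```text
clock: 23.47
eef_pos: [509.5, 8.4, 137.9]
tool_rot: [-3.141, 0.0, 1.494]
force: [0.2, -0.1, -0.5]
width: -0.0
gripper_force: 0.0
scene plunger_top [178. 324.] 0.62 [524.  14. 116.]
scene cover_edge [202. 309.] 0.91 [446.  17.  80.]
side plunger_top [191. 299.] 0.62 [495.  19. 116.]
side cover_edge [203. 318.] 0.89 [447.  -2.  80.]
wrist plunger_top [235. 320.] 0.75 [510.   9. 116.]
wrist cover_edge [211. 219.] 0.97 [442.  16.  80.]
```

View pics/k.png

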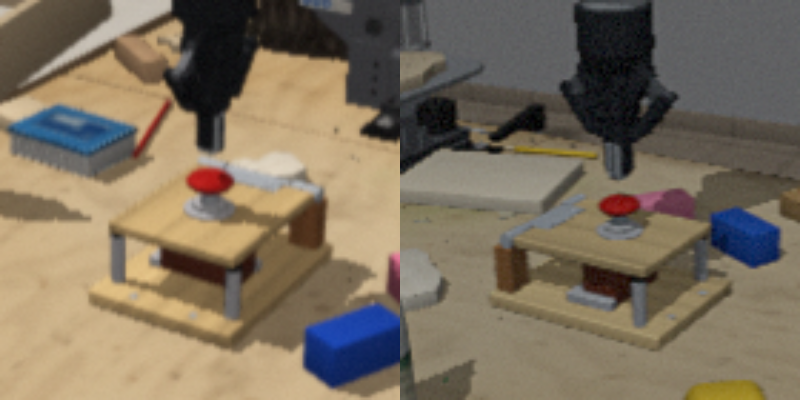

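The cover is shut on its posts, with the knob directly under the finger. I'll press from z 138 down to about 103.

```bash
python3 -m crank '[[[0,0,0.4,0],[0,0,0.3,0],[0,0,0.2,0],[0,0,0.15,0],[0,0,0.1,0],[0,0,0.1,0],[0,0,0.05,0],[0,0,0.05,0],[0,0,0,0],[0,0,0,0]]]'
python3 -m crank '[[[0,0,0.08,0],[0,0,0,0],[0,0,0,0]]]'
```

```text
clock: 24.75
eef_pos: [509.4, 8.4, 104.8]
tool_rot: [-3.141, 0.001, 1.494]
force: [-2.8, 0.1, 8.0]
width: 0.0
gripper_force: 4.4
clock: 25.0
eef_pos: [509.4, 8.3, 103.6]
tool_rot: [-3.141, 0.001, 1.494]
force: [-3.5, -0.3, 16.4]
width: 0.2
gripper_force: 8.4
```

```bash
python3 -m crank '[[[0,0,0.04,0],[0,0,0,0],[0,0,0,0],[0,0,0,0],[0,0,0,0],[0,0,0,0],[0,0,0,0],[0,0,0,0]]]'
python3 -m crank '[[[0,0,-0.2,0],[0,0,-0.3,0],[0,0,-0.5,0],[0,0,-0.9,0],[0,0,-0.9,0],[0,0,-0.9,0],[0,0,-0.9,0],[0,0,-0.9,0],[0,0,0,0],[0,0,0,0],[0,0,0,0]]]'
python3 - <<'E'
from h import *
a=ctrl.get_image("side");b=ctrl.get_image("scene");w=ctrl.get_image("wrist")
print([ (c,np.round(ctrl.place_of(c,t)[0]["position"])) for c in("side","scene") for t in("plunger_top","cover_edge") if ctrl.place_of(c,t)])
cv2.imwrite("pics/l.png",np.hstack([cv2.resize(b["img"][120:260,250:390,::-1],(400,400)),cv2.resize(a["img"][120:260,220:360,::-1],(400,400))]))
E
```

```text
clock: 25.67
eef_pos: [509.5, 8.3, 103.5]
tool_rot: [3.141, 0.001, 1.494]
force: [-6.0, -0.3, 25.5]
width: -0.3
gripper_force: 12.7
clock: 26.58
eef_pos: [509.2, 8.3, 238.2]
tool_rot: [-3.14, 0.0, 1.494]
force: [-1.2, -0.7, -0.6]
width: 0.4
gripper_force: 0.0
[('side', array([189., 296.])), ('side', array([203., 316.])), ('scene', array([181., 323.])), ('scene', array([202., 310.]))]
```

View pics/l.png

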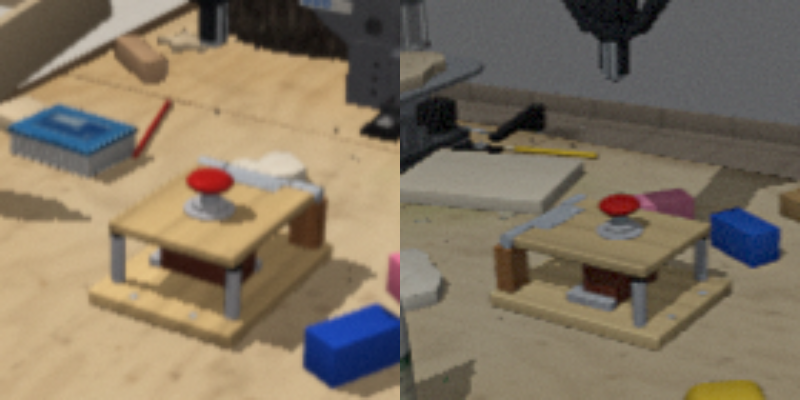

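The knob hit a hard stop at z 103.5 (full 12 mm stroke) and has sprung back up. The cover is still shut, and the block is in its corner.

```bash
python3 -c "
from cell import ctrl
print(ctrl.finish_job())"
```

```text
the job is handed in; nothing more can be done
None
```

The job is handed in, though no verdict came back: the red-brown block sits in the fences' corner, the cover is shut, the knob was pressed to its stop, held and sprang back up, and the other things on the bench were not touched.

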